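# Find the rocking tub lid and press it home

## Task

Four tubs with identical blue lids stand on the green cutting mat, and one lid is not home: it rocks when it is pressed near its edge, while the other three are firm. Press the lids near their edges with the closed fingertips until you find the one that rocks, then press that lid firmly down at its middle until it is fully home, and finish while still holding it pressed down with the fingertips. Do not lift or take out any lid, and leave everything else standing where it is.

Things in the scene. Friction and masses are not known exactly. Their poses are not given: they have to be found in the camera images.
- lid_a: one of four identical lids: blue round cap, hollow below, 88 mm across, 23 mm thick, 55 to 90 g, flat top with a thin white ring line about 72 mm across. Origin: centre of its underside; z points up out of its top, so the middle of its top is 23 mm above the origin. At the start all four lids lie level, tops 63 mm above the table, 10 mm above the tub rims: neither height nor name tells which is loose
- lid_b: lid, same as lid_a. What firm lids do: the three firm ones rest on a solid seat and give less than 1 mm wherever they are pressed. All lids sit loosely in the tub's mouth, 13 mm deep, with 3 to 4 mm of play all round
- lid_c: lid, same as lid_a. What the loose lid (whichever it is) does: it rests on a stiff stub 14 mm wide that bears on the cap's inside, 10 mm below its top, in the middle. Pressed lightly (2 to 8 N) 30 to 38 mm from its middle it tips by up to 0.2 rad, its edge going down 6 mm to a stop (a flat fingertip, resting on it by its inner corner, sinks 2 to 5 mm). Released, it falls back level. Keep edge presses under 12 N: more may seat it unawares
- lid_d: lid, same as lid_a. How the loose lid (whichever it is) goes home: pressed within about 5 mm of its middle with more than 14 N (20 N is ample; slowly, it is damped) it sinks level by 6 mm to a hard stop and stays there, its top then 57 mm above the table, 4 mm above the rim
- mat: green cutting mat with a thin yellow grid, 340 (x) by 460 (y) by 3 mm, fixed. Origin: centre of its underside. Fixed on it, in two rows of two, 140 mm apart along its x and 150 mm along its y, stand four identical grey round tubs with a white band, one under each lid: 104 mm across at the rim, rim 53 mm above the table, wall 4 mm
- dropper: red dropper bottle with a white cap, 25 mm across, 70 mm high, standing on the mat amid the four tubs; origin: centre of its underside
- figure: grey game figure on a round black base, 32 mm across, 47 mm high, on the mat by its +y edge; origin: centre of its underside
- paint_pot: small orange paint pot with a black cap, 34 mm across, 34 mm high, on the mat by its -y edge; origin: centre of its underside
- brush: fine red-handled paint brush, 170 mm long, 12 mm wide, lying on the table to the robot's left; origin: under its middle
- cup: cardboard coffee cup, 80 mm across at the rim, 90 mm high, to the robot's right; origin: centre of its underside
- phone: black phone lying flat, 150 by 72 by 9 mm, to the robot's right; origin: centre of its underside
- medium: white bottle with a blue cap, 56 mm across, 130 mm high, to the robot's left; origin: centre of its underside
Not all that is in view belongs to the job. Leave any purple or turquoise look-alike of the figure alone.

How it is judged:
By the outcome, as a careful person would: the job done as asked, in the order asked, and still so for the second after the job is handed in, while the arm keeps its last pose, push and grip.
It also fails if it takes over 48 s, if anything falls off the work surface, if the arm or the gripper's body presses on something with over 40 N, if the wrist force passes 120 N, or if a joint passes its speed limit or range.

## Robot

A 7-joint arm with a two-finger parallel gripper is mounted at the origin on the work surface. World frame = base frame: x ahead of the robot, y to its left, z up, the work surface at z = 0. Lengths are in m, angles in rad, forces in N, time in s.
With the tool pointing down it reaches from about 0.4 to 0.85 m from the base axis. Payload 4.5 kg.
Tool frame: the origin (TCP) lies between the finger pads; the fingertips stand r.tip_reach ahead of it and the grasp point (between the pads) lies 11 mm behind it (r.tip_reach is the distance from the TCP to the fingertips, in m); z points along the fingers, y is the line along which they close (so a half turn about z gives the same grasp; the last joint's range is limited). The gripper opens to 88 mm and grips with 3 to 60 N. Pads are 18 mm wide; open, the fingers measure 123 mm over their backs; the gripper's body (75 mm by 187 mm) begins 45 mm behind the grasp point.
Start: joints at [1.184, 0.689, -0.195, 1.565, 0.157, 0.902, -0.215], TCP at [0.255, -0.57, 0.247] pointing down, gripper open.
Joint ranges: [-3.01, 3.01], [-0.46, 2.08], [-1.47, 1.51], [0.13, 2.56], [-1, 4.14], [0.04, 2.09], [-2.66, 2.66]. Speed limits (rad/s): [2.57, 2.57, 3.14, 3.14, 3.14, 3.14, 3.14].

## Interface

Orientations are given as a unit quaternion [x, y, z, w].
In Python, from plant import r, vision, workorder gives the robot as it stands.
- The arm moves only by the tool drive_tool, never from a script. Its argument "targets" is a list of rows, each an object of numbers: "tx", "ty", "tz": the shift along the world's x, y, z in units of 0.03 m (1.0 is 0.03 m); "wx", "wy", "wz": the turn, a rotation vector about the world's x, y, z in units of 60 degrees (1.0 is 60 degrees); "claw": the opening, from -1 (shut) to 1 (fully open). A call has exactly 8 rows; each row shifts and turns the commanded pose from where the row before left it; what a row does not reach is not made up. A row lasts 1/10 s, in which the tool goes at most 50 mm and 8.59 degrees, less where a joint would pass 70% of its speed; a pose out of reach is approached as far as the arm can. A call with a number of a shift or a turn outside -1 to 1 is refused whole. A call with a gripper value outside its range is refused whole. The fingers move at their own pace and stop on an object; "force" is the grip in N (left out, the last holds). Time passes only in rows, so rows that do not move let the fingers close, or fill a call up. It gives the time, the measured TCP pose, the force, the opening and the grip force at its end, in the units of the state.
- r.get_state(): the state, without advancing time (a new reading comes with each control period).
- vision.snapshot(name): name is "scene" or "top" or "wrist"; returns a dict with "image" (384x512x3 uint8, blue, green, red), "range_z" (384x512 float32, m along the optical axis (not along the pixel's ray), 0 where there is no reading), "K" (3x3 intrinsics, pixels), "dist" ([k1, k2, p1, p2, k3] as OpenCV has them; the pictures are not rectified), "cam_to_world" (4x4, takes a point from camera to world coordinates). Camera axes: x right, y up, looking along -z (the intrinsics and any distortion apply to the point x, -y, -z); pixel columns grow to the right and rows downward; lengths in m; the calibration is good to about 2 mm. A picture is of the moment at which its call begins.
- workorder.finish_job(): hands the job in; it is judged then, once.
The state is a dict: "clock": time; "q": joint angles; "qd": joint speeds; "joint_torque": joint torques, N m; "tool_pos": TCP position; "eef_rot": TCP orientation; "contact_force": force on the tool from outside, world axes, zero at the start; "moment": the same for the moment, N m; "opening": opening from 0.0 (shut) to 1.0 (fully open); "finger_force": force on a finger pad.
Only numpy, scipy, OpenCV 4.12 (cv2) and the standard library are available. Lean on these libraries where they do the work, as an engineer would, in place of code of your own. Each camera call takes 0.05 s, during which the arm holds its last target. There are 200 camera calls.

## Working session

There is one attempt and no reset: what is moved stays moved. The work goes in short steps, Python scripts to look and compute and a tool call to move; the robot and the scene stay as the last step left them, time stands still between calls to the robot, and variables do not carry over. Pictures are saved under pics/ and viewed, at most 10 in all, crops included, and the job is handed in when it is done.

Besides the shell and the picture viewer there is one more tool, called after "Emit:" as name(argument=value, ...), one argument or row to a line, values as JSON. drive_tool: Moves the arm, as the interface text tells. Its arguments: {"type":"object","properties":{"targets":{"type":"array","items":{"type":"object","properties":{"tx":{"type":"number"},"ty":{"type":"number"},"tz":{"type":"number"},"wx":{"type":"number"},"wy":{"type":"number"},"wz":{"type":"number"},"claw":{"type":"number"}}}},"force":{"type":"number"}},"required":["targets"]}

```bash
mkdir -p pics; python3 - <<'E'
from plant import r, vision
import cv2,numpy as np
for n in ["top","scene"]:
    s=vision.snapshot(n); cv2.imwrite(f"pics/{n}0.png",s["image"]); np.savez(f"{n}0.npz",**s)
print(r.tip_reach); print(r.get_state())
E
```

```text
0.008
{'clock': 0.1, 'q': array([ 1.18381257,  0.68993626, -0.19453366,  1.56622507,  0.15732142,
        0.90251961, -0.21510809]), 'qd': array([ 1.26842914e-03, -2.30376540e-03, -7.47635722e-04, -3.49624346e-03,
        8.80192714e-04, -8.37329955e-04,  1.34475626e-05]), 'joint_torque': array([-3.57496792e-03, -5.28499711e+01, -1.27194978e+00, -1.53836650e+01,
       -5.26374683e-02,  1.97062931e-03,  3.64001028e-05]), 'tool_pos': array([ 0.25503186, -0.56998876,  0.24597201]), 'eef_rot': array([ 9.77939383e-01,  2.08887161e-01, -2.39998104e-04, -8.12241419e-04]), 'contact_force': array([ 0.09936375, -0.37642187,  0.62074601]), 'moment': array([-0.03867641, -0.01995054,  0.07614591]), 'finger_force': 0.0, 'opening': 0.9973034932230055}
```

View pics/top0.png

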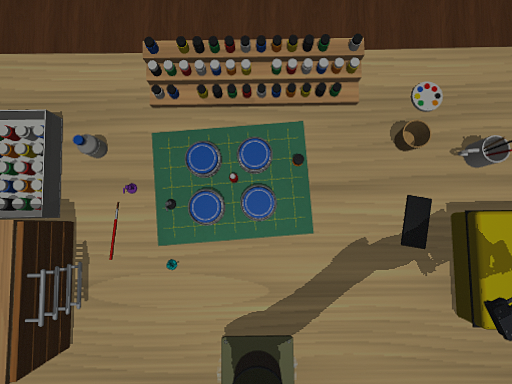

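View pics/scene0.png

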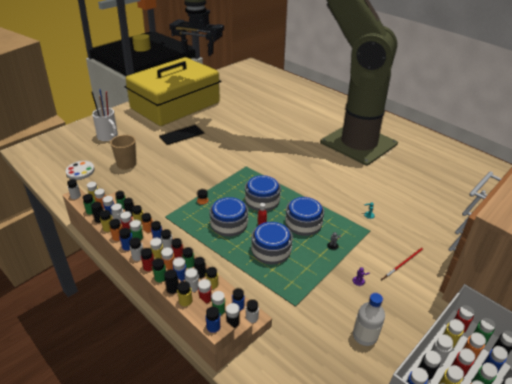

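```bash
cat > h.py <<'E'
import cv2,numpy as np
def px2w(s,uv,z):
    K,d,T=s["K"],s["dist"],s["cam_to_world"]
    p=cv2.undistortPoints(np.array(uv,float).reshape(-1,1,2),K,d)[:,0]
    ray=np.c_[p[:,0],-p[:,1],-np.ones(len(p))]@T[:3,:3].T
    return T[:3,3]+ray*((z-T[2,3])/ray[:,2])[:,None]
E
python3 - <<'E'
from h import *
s=np.load("top0.npz")
h=cv2.cvtColor(s["image"],cv2.COLOR_BGR2HSV)
m=cv2.inRange(h,(105,120,60),(130,255,255))
m[:130]=0;m[230:]=0;m[:,:170]=0;m[:,290:]=0
m=cv2.morphologyEx(m,cv2.MORPH_CLOSE,np.ones((5,5)))
n,l,st,c=cv2.connectedComponentsWithStats(m)
for i in range(1,n):
    if st[i,4]>200:
        w=px2w(s,c[i],.063)[0]; print(c[i],st[i],w.round(4), s["range_z"][int(c[i][1]),int(c[i][0])])
print(px2w(s,[(233,176)],.07)); print(s["cam_to_world"].round(3))
from plant import r
q=r.get_state()["eef_rot"]
from scipy.spatial.transform import Rotation as R
print(R.from_quat(q).as_matrix().round(3))
cv2.imwrite("pics/crop.png",cv2.resize(s["image"][120:250,145:320],None,fx=4,fy=4,interpolation=2))
E
```

```text
[254.26372155 153.22757697] [239 138  31  31 747] [0.6244 0.0011 0.063 ] 1.0575135
[201.76564581 157.563249  ] [187 143  31  31 751] [0.6142 0.1505 0.063 ] 1.0538697
[258.15384615 202.00795756] [243 187  31  31 754] [ 0.4853 -0.008   0.063 ] 1.0419188
[204.95572917 206.48697917] [190 191  31  32 768] [0.4749 0.1417 0.063 ] 1.0436704
[[0.55915141 0.06168552 0.07      ]]
[[-0.014  0.996 -0.085  0.421]
 [-1.    -0.015 -0.004 -0.012]
 [-0.005  0.085  0.996  1.106]
 [ 0.     0.     0.     1.   ]]
[[ 0.913  0.409 -0.001]
 [ 0.409 -0.913  0.001]
 [-0.    -0.002 -1.   ]]
```

View pics/crop.png

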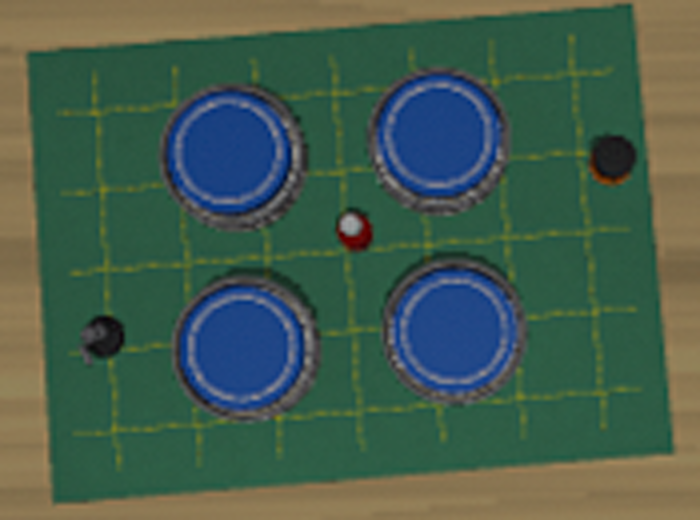

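Emit:
drive_tool(
  targets=[
    {"tx": 0.435, "ty": 0.96, "claw": -1},
    {"tx": 0.435, "ty": 0.96, "claw": -1},
    {"tx": 0.435, "ty": 0.96, "claw": -1},
    {"tx": 0.435, "ty": 0.96, "claw": -1},
    {"tx": 0.435, "ty": 0.96, "claw": -1},
    {"tx": 0.435, "ty": 0.96, "claw": -1},
    {"tx": 0.435, "ty": 0.96, "claw": -1},
    {"tx": 0.435, "ty": 0.96, "claw": -1},
  ],
  force=20,
)

```text
validation failed for argument at $.ta...
```

Emit:
drive_tool(
  targets=[
    {"tx": 0.435, "ty": 0.96, "claw": -1},
    {"tx": 0.435, "ty": 0.96, "claw": -1},
    {"tx": 0.435, "ty": 0.96, "claw": -1},
    {"tx": 0.435, "ty": 0.96, "claw": -1},
    {"tx": 0.435, "ty": 0.96, "claw": -1},
    {"tx": 0.435, "ty": 0.96, "tz": -0.4, "claw": -1},
    {"tx": 0.435, "ty": 0.96, "tz": -0.4, "claw": -1},
    {"tx": 0.435, "ty": 0.96, "tz": -0.4, "claw": -1},
  ],
)

```text
validation failed for argument at $.ta...
```

Emit:
drive_tool(
  targets=[
    {"tx": 0.435, "ty": 0.96, "tz": 0, "wx": 0, "wy": 0, "wz": 0, "claw": -1},
    {"tx": 0.435, "ty": 0.96, "tz": 0, "wx": 0, "wy": 0, "wz": 0, "claw": -1},
    {"tx": 0.435, "ty": 0.96, "tz": 0, "wx": 0, "wy": 0, "wz": 0, "claw": -1},
    {"tx": 0.435, "ty": 0.96, "tz": 0, "wx": 0, "wy": 0, "wz": 0, "claw": -1},
    {"tx": 0.435, "ty": 0.96, "tz": 0, "wx": 0, "wy": 0, "wz": 0, "claw": -1},
    {"tx": 0.435, "ty": 0.96, "tz": 0, "wx": 0, "wy": 0, "wz": 0, "claw": -1},
    {"tx": 0.435, "ty": 0.96, "tz": 0, "wx": 0, "wy": 0, "wz": 0, "claw": -1},
    {"tx": 0.435, "ty": 0.96, "tz": 0, "wx": 0, "wy": 0, "wz": 0, "claw": -1},
  ],
  force=20,
)

```text
clock: 0.9
tool_pos: [0.3599, -0.3387, 0.2465]
eef_rot: [0.978, 0.209, -0.0, -0.0]
contact_force: [0.4, -0.8, -0.0]
opening: 0.295
finger_force: 0.0
```

Emit:
drive_tool(
  targets=[
    {"tx": 0.435, "ty": 0.96, "tz": 0, "wx": 0, "wy": 0, "wz": 0, "claw": -1},
    {"tx": 0.435, "ty": 0.96, "tz": 0, "wx": 0, "wy": 0, "wz": 0, "claw": -1},
    {"tx": 0.435, "ty": 0.96, "tz": 0, "wx": 0, "wy": 0, "wz": 0, "claw": -1},
    {"tx": 0.435, "ty": 0.96, "tz": -0.4, "wx": 0, "wy": 0, "wz": 0, "claw": -1},
    {"tx": 0.435, "ty": 0.96, "tz": -0.4, "wx": 0, "wy": 0, "wz": 0, "claw": -1},
    {"tx": 0.435, "ty": 0.96, "tz": -0.4, "wx": 0, "wy": 0, "wz": 0, "claw": -1},
    {"tx": 0.435, "ty": 0.96, "tz": -0.4, "wx": 0, "wy": 0, "wz": 0, "claw": -1},
    {"tx": 0.435, "ty": 0.96, "tz": -0.4, "wx": 0, "wy": 0, "wz": 0, "claw": -1},
  ],
)

```text
clock: 1.7
tool_pos: [0.4644, -0.1085, 0.1861]
eef_rot: [0.978, 0.209, -0.0, -0.0]
contact_force: [0.7, 0.3, -0.7]
opening: 0.004
finger_force: 0.0
```

Emit:
drive_tool(
  targets=[
    {"tx": 0.435, "ty": 0.96, "tz": -0.6, "wx": 0, "wy": 0, "wz": 0, "claw": -1},
    {"tx": 0.435, "ty": 0.96, "tz": -0.6, "wx": 0, "wy": 0, "wz": 0, "claw": -1},
    {"tx": 0.435, "ty": 0.96, "tz": -0.6, "wx": 0, "wy": 0, "wz": 0, "claw": -1},
    {"tx": 0.435, "ty": 0.96, "tz": -0.6, "wx": 0, "wy": 0, "wz": 0, "claw": -1},
    {"tx": 0, "ty": 0, "tz": -0.6, "wx": 0, "wy": 0, "wz": 0, "claw": -1},
    {"tx": 0, "ty": 0, "tz": -0.3, "wx": 0, "wy": 0, "wz": 0, "claw": -1},
    {"tx": 0, "ty": 0, "tz": 0, "wx": 0, "wy": 0, "wz": 0, "claw": -1},
    {"tx": 0, "ty": 0, "tz": 0, "wx": 0, "wy": 0, "wz": 0, "claw": -1},
  ],
)

```text
clock: 2.5
tool_pos: [0.5161, 0.0044, 0.088]
eef_rot: [0.978, 0.208, -0.0, 0.0]
contact_force: [0.0, -0.4, -0.0]
opening: 0.007
finger_force: 0.0
```

```bash
python3 - <<'E'
from plant import r, vision
from h import *
for n in ["wrist","top"]:
    s=vision.snapshot(n); cv2.imwrite(f"pics/{n}1.png",s["image"]); np.savez(f"{n}1.npz",**s)
E
```

```text
(no output)
```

View pics/wrist1.png

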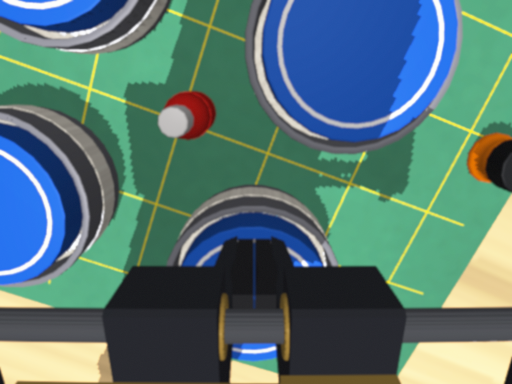

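Fingertips (~255,240) sit over lid 1's far edge, as planned. Now I press gently.

Emit:
drive_tool(
  targets=[
    {"tx": 0, "ty": 0, "tz": -0.2, "wx": 0, "wy": 0, "wz": 0, "claw": -1},
    {"tx": 0, "ty": 0, "tz": -0.2, "wx": 0, "wy": 0, "wz": 0, "claw": -1},
    {"tx": 0, "ty": 0, "tz": -0.1, "wx": 0, "wy": 0, "wz": 0, "claw": -1},
    {"tx": 0, "ty": 0, "tz": -0.03, "wx": 0, "wy": 0, "wz": 0, "claw": -1},
    {"tx": 0, "ty": 0, "tz": -0.03, "wx": 0, "wy": 0, "wz": 0, "claw": -1},
    {"tx": 0, "ty": 0, "tz": -0.03, "wx": 0, "wy": 0, "wz": 0, "claw": -1},
    {"tx": 0, "ty": 0, "tz": 0, "wx": 0, "wy": 0, "wz": 0, "claw": -1},
    {"tx": 0, "ty": 0, "tz": 0, "wx": 0, "wy": 0, "wz": 0, "claw": -1},
  ],
)

```text
clock: 3.4
tool_pos: [0.5161, 0.0055, 0.0714]
eef_rot: [0.978, 0.209, 0.0, 0.0]
contact_force: [-2.7, 0.3, 13.6]
opening: 0.005
finger_force: 7.3
```

Emit:
drive_tool(
  targets=[
    {"tx": 0, "ty": 0, "tz": 0.5, "wx": 0, "wy": 0, "wz": 0, "claw": -1},
    {"tx": 0.2, "ty": -0.1, "tz": 0.5, "wx": 0, "wy": 0, "wz": 0, "claw": -1},
    {"tx": 0.8, "ty": -0.2, "tz": 0, "wx": 0, "wy": 0, "wz": 0, "claw": -1},
    {"tx": 0.8, "ty": -0.2, "tz": 0, "wx": 0, "wy": 0, "wz": 0, "claw": -1},
    {"tx": 0.78, "ty": -0.12, "tz": 0, "wx": 0, "wy": 0, "wz": 0, "claw": -1},
    {"tx": 0, "ty": 0, "tz": -0.5, "wx": 0, "wy": 0, "wz": 0, "claw": -1},
    {"tx": 0, "ty": 0, "tz": -0.4, "wx": 0, "wy": 0, "wz": 0, "claw": -1},
    {"tx": 0, "ty": 0, "tz": 0, "wx": 0, "wy": 0, "wz": 0, "claw": -1},
  ],
)

```text
clock: 4.2
tool_pos: [0.5903, -0.0127, 0.0704]
eef_rot: [0.978, 0.209, -0.003, -0.001]
contact_force: [-0.3, -0.6, 0.7]
opening: 0.005
finger_force: 0.1
```

Emit:
drive_tool(
  targets=[
    {"tx": 0, "ty": 0, "tz": 0, "wx": 0, "wy": 0, "wz": 0, "claw": -1},
    {"tx": 0, "ty": 0, "tz": -0.03, "wx": 0, "wy": 0, "wz": 0, "claw": -1},
    {"tx": 0, "ty": 0, "tz": -0.02, "wx": 0, "wy": 0, "wz": 0, "claw": -1},
    {"tx": 0, "ty": 0, "tz": -0.02, "wx": 0, "wy": 0, "wz": 0, "claw": -1},
    {"tx": 0, "ty": 0, "tz": -0.01, "wx": 0, "wy": 0, "wz": 0, "claw": -1},
    {"tx": 0, "ty": 0, "tz": 0, "wx": 0, "wy": 0, "wz": 0, "claw": -1},
    {"tx": 0, "ty": 0, "tz": 0, "wx": 0, "wy": 0, "wz": 0, "claw": -1},
    {"tx": 0, "ty": 0, "tz": 0, "wx": 0, "wy": 0, "wz": 0, "claw": -1},
  ],
)

```text
clock: 5.0
tool_pos: [0.5936, -0.0132, 0.0707]
eef_rot: [0.978, 0.209, -0.0, 0.0]
contact_force: [-0.3, -0.4, 0.7]
opening: 0.004
finger_force: 0.4
```

Emit:
drive_tool(
  targets=[
    {"tx": 0, "ty": 0, "tz": -0.01, "wx": 0, "wy": 0, "wz": 0, "claw": -1},
    {"tx": 0, "ty": 0, "tz": -0.01, "wx": 0, "wy": 0, "wz": 0, "claw": -1},
    {"tx": 0, "ty": 0, "tz": -0.01, "wx": 0, "wy": 0, "wz": 0, "claw": -1},
    {"tx": 0, "ty": 0, "tz": 0, "wx": 0, "wy": 0, "wz": 0, "claw": -1},
    {"tx": 0, "ty": 0, "tz": 0, "wx": 0, "wy": 0, "wz": 0, "claw": -1},
    {"tx": 0, "ty": 0, "tz": 0, "wx": 0, "wy": 0, "wz": 0, "claw": -1},
    {"tx": 0, "ty": 0, "tz": 0, "wx": 0, "wy": 0, "wz": 0, "claw": -1},
    {"tx": 0, "ty": 0, "tz": 0, "wx": 0, "wy": 0, "wz": 0, "claw": -1},
  ],
)

```text
clock: 5.8
tool_pos: [0.5938, -0.0131, 0.0698]
eef_rot: [0.978, 0.209, 0.0, 0.0]
contact_force: [0.2, 0.3, 1.4]
opening: 0.003
finger_force: 0.4
```

Lid 2 yields so far (tip at 61.8 mm, 1.4 N); go 2 mm lower to confirm.

Emit:
drive_tool(
  targets=[
    {"tx": 0, "ty": 0, "tz": -0.02, "wx": 0, "wy": 0, "wz": 0, "claw": -1},
    {"tx": 0, "ty": 0, "tz": -0.01, "wx": 0, "wy": 0, "wz": 0, "claw": -1},
    {"tx": 0, "ty": 0, "tz": -0.01, "wx": 0, "wy": 0, "wz": 0, "claw": -1},
    {"tx": 0, "ty": 0, "tz": -0.01, "wx": 0, "wy": 0, "wz": 0, "claw": -1},
    {"tx": 0, "ty": 0, "tz": 0, "wx": 0, "wy": 0, "wz": 0, "claw": -1},
    {"tx": 0, "ty": 0, "tz": 0, "wx": 0, "wy": 0, "wz": 0, "claw": -1},
    {"tx": 0, "ty": 0, "tz": 0, "wx": 0, "wy": 0, "wz": 0, "claw": -1},
    {"tx": 0, "ty": 0, "tz": 0, "wx": 0, "wy": 0, "wz": 0, "claw": -1},
  ],
)

```text
clock: 6.6
tool_pos: [0.5937, -0.0132, 0.0684]
eef_rot: [0.978, 0.209, -0.0, 0.0]
contact_force: [-1.5, 0.1, 5.7]
opening: 0.007
finger_force: 2.8
```

```bash
python3 - <<'E'
from plant import r, vision
from h import *
s=vision.snapshot("wrist"); cv2.imwrite("pics/wrist2.png",s["image"])
print(r.get_state()["contact_force"],r.get_state()["tool_pos"])
E
```

```text
[-2.0439507  -0.59411858  5.52566707] [ 0.59369603 -0.01319447  0.06839294]
```

View pics/wrist2.png

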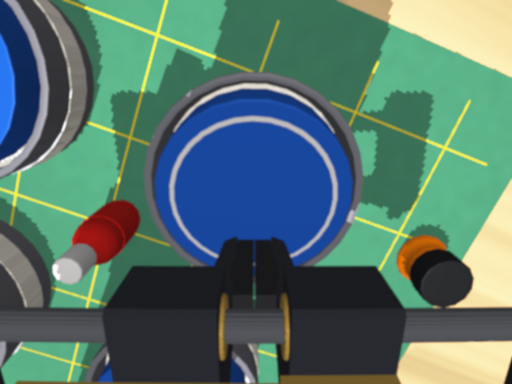

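Lid 2, at wrist pixel (254,188), rocks: it sank about 2.6 mm under 5.7 N with its far side lifted. Lid 1 was firm. I'll move over the middle of lid 2.

Emit:
drive_tool(
  targets=[
    {"tx": 0, "ty": 0, "tz": 0.2, "wx": 0, "wy": 0, "wz": 0, "claw": -1},
    {"tx": 0, "ty": 0, "tz": 0.4, "wx": 0, "wy": 0, "wz": 0, "claw": -1},
    {"tx": 0.5, "ty": 0.23, "tz": 0.4, "wx": 0, "wy": 0, "wz": 0, "claw": -1},
    {"tx": 0.53, "ty": 0.24, "tz": 0, "wx": 0, "wy": 0, "wz": 0, "claw": -1},
    {"tx": 0, "ty": 0, "tz": 0, "wx": 0, "wy": 0, "wz": 0, "claw": -1},
    {"tx": 0, "ty": 0, "tz": 0, "wx": 0, "wy": 0, "wz": 0, "claw": -1},
    {"tx": 0, "ty": 0, "tz": 0, "wx": 0, "wy": 0, "wz": 0, "claw": -1},
    {"tx": 0, "ty": 0, "tz": 0, "wx": 0, "wy": 0, "wz": 0, "claw": -1},
  ],
)

```text
clock: 7.45
tool_pos: [0.6236, 0.0003, 0.098]
eef_rot: [0.978, 0.209, -0.001, 0.0]
contact_force: [-0.1, -0.2, -0.5]
opening: 0.008
finger_force: 0.0
```

```bash
python3 - <<'E'
from plant import r, vision
from h import *
s=vision.snapshot("wrist"); im=s["image"]
print(r.get_state()["tool_pos"])
T=s["cam_to_world"];K=s["K"]
# reproject expected lid circle (88 mm) and ring (72 mm) at z=.063, centre estimate
t=np.linspace(0,2*np.pi,60)
for R,c in((.044,(0,255,255)),(.036,(0,0,255))):
    P=np.c_[.6244+R*np.cos(t),.0011+R*np.sin(t),np.full(60,.063)]
    C=(P-T[:3,3])@T[:3,:3]*[1,-1,-1]
    uv=cv2.projectPoints(C,np.zeros(3),np.zeros(3),K,s["dist"])[0]
    cv2.polylines(im,[uv.astype(np.int32)],True,c,1)
cv2.imwrite("pics/wrist3.png",im)
E
```

```text
[6.23807736e-01 4.70032144e-04 9.80537358e-02]
```

View pics/wrist3.png

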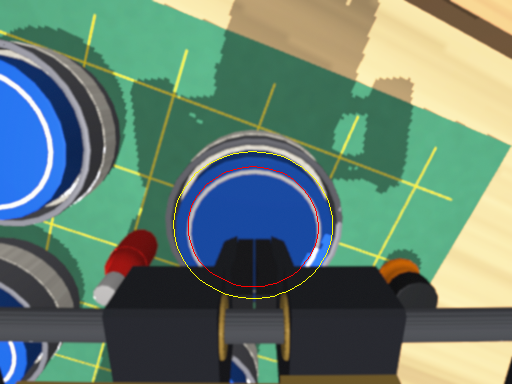

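The actual ring (top at 254,171) sits about 4 px (2 mm) nearer than predicted, so I shift 1 mm back and descend.

Emit:
drive_tool(
  targets=[
    {"tx": -0.03, "ty": -0.01, "tz": -0.3, "wx": 0, "wy": 0, "wz": 0, "claw": -1},
    {"tx": 0, "ty": 0, "tz": -0.3, "wx": 0, "wy": 0, "wz": 0, "claw": -1},
    {"tx": 0, "ty": 0, "tz": -0.2, "wx": 0, "wy": 0, "wz": 0, "claw": -1},
    {"tx": 0, "ty": 0, "tz": -0.05, "wx": 0, "wy": 0, "wz": 0, "claw": -1},
    {"tx": 0, "ty": 0, "tz": -0.03, "wx": 0, "wy": 0, "wz": 0, "claw": -1},
    {"tx": 0, "ty": 0, "tz": -0.03, "wx": 0, "wy": 0, "wz": 0, "claw": -1},
    {"tx": 0, "ty": 0, "tz": -0.01, "wx": 0, "wy": 0, "wz": 0, "claw": -1},
    {"tx": 0, "ty": 0, "tz": 0, "wx": 0, "wy": 0, "wz": 0, "claw": -1},
  ],
)

```text
clock: 8.3
tool_pos: [0.623, 0.0006, 0.0715]
eef_rot: [0.978, 0.209, -0.001, 0.0]
contact_force: [-3.0, 0.4, 7.9]
opening: 0.006
finger_force: 3.8
```

Emit:
drive_tool(
  targets=[
    {"tx": 0, "ty": 0, "tz": -0.02, "wx": 0, "wy": 0, "wz": 0, "claw": -1},
    {"tx": 0, "ty": 0, "tz": -0.02, "wx": 0, "wy": 0, "wz": 0, "claw": -1},
    {"tx": 0, "ty": 0, "tz": -0.02, "wx": 0, "wy": 0, "wz": 0, "claw": -1},
    {"tx": 0, "ty": 0, "tz": 0, "wx": 0, "wy": 0, "wz": 0, "claw": -1},
    {"tx": 0, "ty": 0, "tz": 0, "wx": 0, "wy": 0, "wz": 0, "claw": -1},
    {"tx": 0, "ty": 0, "tz": 0, "wx": 0, "wy": 0, "wz": 0, "claw": -1},
    {"tx": 0, "ty": 0, "tz": 0, "wx": 0, "wy": 0, "wz": 0, "claw": -1},
    {"tx": 0, "ty": 0, "tz": 0, "wx": 0, "wy": 0, "wz": 0, "claw": -1},
  ],
)

```text
clock: 9.1
tool_pos: [0.6231, 0.0007, 0.0704]
eef_rot: [0.978, 0.209, -0.0, 0.0]
contact_force: [-5.0, -0.5, 12.2]
opening: 0.008
finger_force: 6.3
```

Emit:
drive_tool(
  targets=[
    {"tx": 0, "ty": 0, "tz": -0.02, "wx": 0, "wy": 0, "wz": 0, "claw": -1},
    {"tx": 0, "ty": 0, "tz": -0.01, "wx": 0, "wy": 0, "wz": 0, "claw": -1},
    {"tx": 0, "ty": 0, "tz": -0.01, "wx": 0, "wy": 0, "wz": 0, "claw": -1},
    {"tx": 0, "ty": 0, "tz": -0.01, "wx": 0, "wy": 0, "wz": 0, "claw": -1},
    {"tx": 0, "ty": 0, "tz": -0.01, "wx": 0, "wy": 0, "wz": 0, "claw": -1},
    {"tx": 0, "ty": 0, "tz": 0, "wx": 0, "wy": 0, "wz": 0, "claw": -1},
    {"tx": 0, "ty": 0, "tz": 0, "wx": 0, "wy": 0, "wz": 0, "claw": -1},
    {"tx": 0, "ty": 0, "tz": 0, "wx": 0, "wy": 0, "wz": 0, "claw": -1},
  ],
)

```text
clock: 9.9
tool_pos: [0.6231, 0.0007, 0.0687]
eef_rot: [0.978, 0.209, -0.0, 0.0]
contact_force: [-4.1, -0.0, 13.4]
opening: 0.007
finger_force: 6.4
```

Emit:
drive_tool(
  targets=[
    {"tx": 0, "ty": 0, "tz": -0.02, "wx": 0, "wy": 0, "wz": 0, "claw": -1},
    {"tx": 0, "ty": 0, "tz": -0.01, "wx": 0, "wy": 0, "wz": 0, "claw": -1},
    {"tx": 0, "ty": 0, "tz": -0.01, "wx": 0, "wy": 0, "wz": 0, "claw": -1},
    {"tx": 0, "ty": 0, "tz": -0.01, "wx": 0, "wy": 0, "wz": 0, "claw": -1},
    {"tx": 0, "ty": 0, "tz": 0, "wx": 0, "wy": 0, "wz": 0, "claw": -1},
    {"tx": 0, "ty": 0, "tz": 0, "wx": 0, "wy": 0, "wz": 0, "claw": -1},
    {"tx": 0, "ty": 0, "tz": 0, "wx": 0, "wy": 0, "wz": 0, "claw": -1},
    {"tx": 0, "ty": 0, "tz": 0, "wx": 0, "wy": 0, "wz": 0, "claw": -1},
  ],
)

```text
clock: 10.7
tool_pos: [0.6231, 0.0007, 0.0671]
eef_rot: [0.978, 0.209, -0.0, 0.0]
contact_force: [-4.9, -0.3, 13.2]
opening: 0.009
finger_force: 6.4
```

Emit:
drive_tool(
  targets=[
    {"tx": 0, "ty": 0, "tz": -0.02, "wx": 0, "wy": 0, "wz": 0, "claw": -1},
    {"tx": 0, "ty": 0, "tz": -0.02, "wx": 0, "wy": 0, "wz": 0, "claw": -1},
    {"tx": 0, "ty": 0, "tz": -0.02, "wx": 0, "wy": 0, "wz": 0, "claw": -1},
    {"tx": 0, "ty": 0, "tz": -0.01, "wx": 0, "wy": 0, "wz": 0, "claw": -1},
    {"tx": 0, "ty": 0, "tz": 0, "wx": 0, "wy": 0, "wz": 0, "claw": -1},
    {"tx": 0, "ty": 0, "tz": 0, "wx": 0, "wy": 0, "wz": 0, "claw": -1},
    {"tx": 0, "ty": 0, "tz": 0, "wx": 0, "wy": 0, "wz": 0, "claw": -1},
    {"tx": 0, "ty": 0, "tz": 0, "wx": 0, "wy": 0, "wz": 0, "claw": -1},
  ],
)

```text
clock: 11.5
tool_pos: [0.6229, 0.0007, 0.0655]
eef_rot: [0.978, 0.209, -0.001, 0.0]
contact_force: [-5.8, -0.5, 16.4]
opening: 0.009
finger_force: 8.1
```

Emit:
drive_tool(
  targets=[
    {"tx": 0, "ty": 0, "tz": -0.02, "wx": 0, "wy": 0, "wz": 0, "claw": -1},
    {"tx": 0, "ty": 0, "tz": -0.01, "wx": 0, "wy": 0, "wz": 0, "claw": -1},
    {"tx": 0, "ty": 0, "tz": 0, "wx": 0, "wy": 0, "wz": 0, "claw": -1},
    {"tx": 0, "ty": 0, "tz": 0, "wx": 0, "wy": 0, "wz": 0, "claw": -1},
    {"tx": 0, "ty": 0, "tz": 0, "wx": 0, "wy": 0, "wz": 0, "claw": -1},
    {"tx": 0, "ty": 0, "tz": 0, "wx": 0, "wy": 0, "wz": 0, "claw": -1},
    {"tx": 0, "ty": 0, "tz": 0, "wx": 0, "wy": 0, "wz": 0, "claw": -1},
    {"tx": 0, "ty": 0, "tz": 0, "wx": 0, "wy": 0, "wz": 0, "claw": -1},
  ],
)

```text
clock: 12.3
tool_pos: [0.623, 0.0006, 0.0654]
eef_rot: [0.978, 0.209, -0.0, 0.0]
contact_force: [-6.4, 0.1, 21.8]
opening: 0.008
finger_force: 11.3
```

```bash
python3 - <<'E'
from plant import r, vision
from h import *
s=vision.snapshot("wrist"); cv2.imwrite("pics/wrist4.png",s["image"])
print(r.get_state()["contact_force"],r.get_state()["tool_pos"])
E
```

```text
[-7.68110355 -0.20414276 22.42645393] [0.62297939 0.00068299 0.06544287]
```

View pics/wrist4.png

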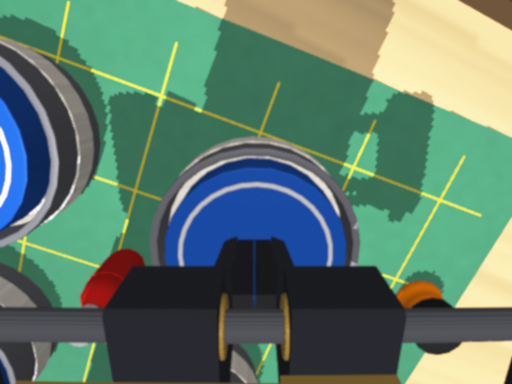

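The lid sits level in the tub (ring top at 256,184). It hit a hard stop 6 mm lower, with about 22 N held on it. The dropper is still standing.

```bash
python3 -c "
from plant import workorder
print(workorder.finish_job())"
```

```text
the job is handed in; nothing more can be done
None
```

The rocking lid, at about x 0.62, y 0.00 m, is pressed 6 mm down to its hard stop and was handed in with the fingertips holding it at about 22 N; I had pressed only one other lid, which was firm (that press reached 13.6 N, just over the 12 N edge limit), and left the other two untested.

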